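# Fit the specimen plate on the rotary stage

## Robot

A 6-joint arm with a two-finger parallel gripper is mounted at the origin on the work surface. World frame = base frame: x ahead of the robot, y to its left, z up, the work surface at z = 0. Lengths are in m, angles in rad, forces in N, time in s.
With the tool pointing down it reaches from about 0.3 to 0.75 m from the base axis. Payload 8.5 kg.
Tool frame: the origin (TCP) lies where the fingers leave the gripper's body, on its centre line; the fingertips stand 73 mm ahead of it and the grasp point (between the pads) lies r.grip_depth ahead of it (r.grip_depth is the distance from the TCP to the grasp point, in m); z points along the fingers, y is the direction in which the jaws open and shut (so a half turn about z gives the same grasp; the last joint's range is limited). The gripper opens to 85 mm and grips with 20 to 120 N. Pads are 22 mm wide; open, the fingers measure 114 mm over their backs; the gripper's body (76 mm by 85 mm) begins 54 mm behind the grasp point. The pads swing forward as they close: fully open they stand 13 mm farther back than shut.
Start: joints at [-1.448, 0.381, 1.297, -0, 1.464, -0.215], TCP at [0.182, -0.519, 0.304] pointing down, gripper open.
Joint ranges: [-3.11, 3.11], [-0.89, 2.33], [0.22, 2.48], [-1.42, 4.56], [0.17, 2.85], [-2.88, 2.88]. Speed limits (rad/s): [2.39, 2.39, 3.14, 3.14, 3.14, 3.14].

## Interface

Orientations are given as a unit quaternion [x, y, z, w].
In Python, from workcell import r gives the robot as it stands. The module is installed in compiled form; this text tells all that it offers. Calls block until the motion is done:
- r.goto(position, orientation): joint-space move of the TCP to a pose.
- r.line_to(position, attitude=None, feed=0.15, f_stop=None): straight line of the TCP; attitude=None keeps the orientation; feed is the mean speed in m/s. With f_stop (N) it stops when the force on the tool has changed by that much, and returns True; else False.
- r.movej(angles): joint-space move.
- r.command_gripper(opening, newtons=None): opening from 0.0 (shut) to 1.0 (fully open); newtons is the grip in N (None keeps the last); returns when the fingers have stopped.
- r.hold(seconds).
- r.solve_ik(position, orientation): joint angles nearest the present ones, or None.
- r.snapshot(name): name is "scene" or "top" or "wrist"; returns a dict with "color" (400x640x3 uint8, blue, green, red), "mtx" (3x3 intrinsics, pixels), "R" (3x3) and "t" (3): a world point X has camera coordinates R X + t; the wrist camera has in their place "mount" (4x4, takes a point from camera to tool coordinates, whose origin is the TCP and whose axes are the flange's). Camera axes: x right, y down, z forward; pixel columns grow to the right and rows downward; lengths in m; the calibration is good to about 2 mm. A picture is of the moment at which its call begins: read the wrist's pose just before it. There is no depth.
A pose or a line that the arm cannot do raises r.IKError and nothing moves.
- r.job_done(): hands the job in, once; it reports no verdict.
Readings, each from a call of its own:
- r.read_t(): time.
- r.read_joint_positions(): joint angles.
- r.read_joint_velocities(): joint speeds.
- r.read_tau(): joint torques, N m.
- r.read_tcp_pos(): TCP position.
- r.read_orientation(): TCP orientation.
- r.read_wrist_force(): force on the tool from outside, world axes, zero at the start.
- r.read_ft_torque(): the same for the moment, N m.
- r.read_opening(): opening from 0.0 (shut) to 1.0 (fully open).
Only numpy, scipy, OpenCV 4.12 (cv2) and the standard library are available. Lean on these libraries where they do the work, as an engineer would, in place of code of your own. Each camera call takes 0.05 s, during which the arm holds its last target.

## Task

Fit the specimen plate with three holes onto the rotary stage: pick it up by its grip bar, turn it so that all three holes go over the three studs, and lower it until it lies flat, fully down on the stage, before letting go (do not drop it on). Leave the similar plate with four holes where it lies.

Things in the scene. Friction and masses are not known exactly. Their poses are not given: they have to be found in the camera images.
- plate_grip (a point): Plate to fit: loose aluminium disc, 140 mm across, 8 mm thick, 0.3 kg, flat on the green board, with 3 through holes of 26 mm, centres 46 mm from its middle at 0, 120, 240 deg from its x axis (z up). A black grip bar stands over its middle on two thin posts: 54 mm along x, 14 mm wide along y, 32 to 54 mm above the underside. Point: bar's centre, on the disc's axis, 43 mm above the underside.
- stage_seat (a point): Rotary stage: fixed dark square housing, 130 mm wide, with a side knob and a round black top of 136 mm, 48 mm above the table. On the top 3 brass studs, 46 mm from its middle at 0, 120, 240 deg from x (z up), each 20 mm high, 10 mm thick, tapering to 4 mm. Point: centre of the flat top. Plate home: bar's centre 43 mm above this point, any of the 3 matching turns, about 8 mm play.
- spare_grip (a point): Spare plate, to be left alone: the same loose disc with the same grip bar, but with four holes, at 45, 135, 225 and 315 deg from its x axis (along the bar). Point: centre of its grip bar, 43 mm above its underside.
Mind the look-alikes: they are no part of the job. Leave any turquoise look-alike of the part that bears plate_grip alone.

How it is judged:
By the outcome, as a careful person would: the job done as asked, in the order asked, and still so for the second after the job is handed in, with the robot touching nothing.
It also fails if it takes over 35 s, if anything falls off the work surface, if the arm or the gripper's body presses on something with over 40 N, if the wrist force passes 120 N, or if a joint passes its speed limit or range.

## Working session

There is one attempt and no reset: what is moved stays moved. The work goes in short steps, each a Python script; the robot and the scene stay as the last script left them, time stands still between calls to the robot, and variables do not carry over. Pictures are saved under pics/ and viewed, and the job is handed in when it is done.

```bash
mkdir -p pics; python3 - <<'E'
from workcell import r
import cv2,pickle
d={}
for n in("scene","top","wrist"):
    s=r.snapshot(n); d[n]=s; cv2.imwrite(f"pics/a_{n}.png",s["color"])
    print(n,{k:(v.tolist() if hasattr(v,'tolist') else v) for k,v in s.items() if k!="color"})
pickle.dump(d,open("a.pkl","wb"))
print(r.grip_depth,r.read_tcp_pos(),r.read_orientation(),r.read_t())
E
```

```text
scene {'mtx': [[382.6460929931173, 0.0, 321.82893654117055], [0.0, 382.6460929931173, 201.48154988456844], [0.0, 0.0, 1.0]], 'R': [[0.266453251889822, 0.9638225515994578, 0.006982376790872631], [0.7503122069391156, -0.20286920012102, -0.6291865222335993], [-0.6050076500966688, 0.17288775743403043, -0.7772229838688116]], 't': [-0.108672233754341, -0.24123888759402912, 1.1398932536359154]}
top {'mtx': [[443.0174681703218, 0.0, 319.634500388441], [0.0, 443.0174681703218, 198.64167066057976], [0.0, 0.0, 1.0]], 'R': [[-0.016022736010133706, -0.9998715089099124, -0.00048744329383224386], [-0.97876870124665, 0.015784194172159646, -0.20435921480148944], [0.2043406503628079, -0.002797299510366899, -0.9788958441656364]], 't': [-0.009086715686287692, 0.3971869703798496, 1.190547924916382]}
wrist {'mtx': [[314.4631094076823, 0.0, 320.87299221247383], [0.0, 314.4631094076823, 202.71194486353062], [0.0, 0.0, 1.0]], 'mount': [[3.396498810388753e-05, -0.9553025013707002, -0.2956300555107029, 0.07601995674147424], [0.999999949849854, 0.00012553353915269695, -0.00029076041476708964, -1.5422987497237806e-05], [0.0003148756386747652, -0.2956300308091388, 0.9553024577258862, -0.06888452439912551], [0.0, 0.0, 0.0, 1.0]]}
0.0539 [ 0.18224537 -0.51878509  0.30345718] [ 9.85773535e-01  1.68078091e-01  2.10883715e-05 -5.41824260e-04] 0.15
```

View pics/a_scene.png

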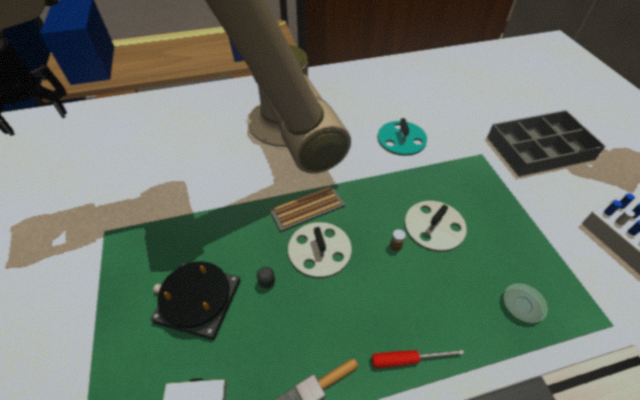

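View pics/a_top.png

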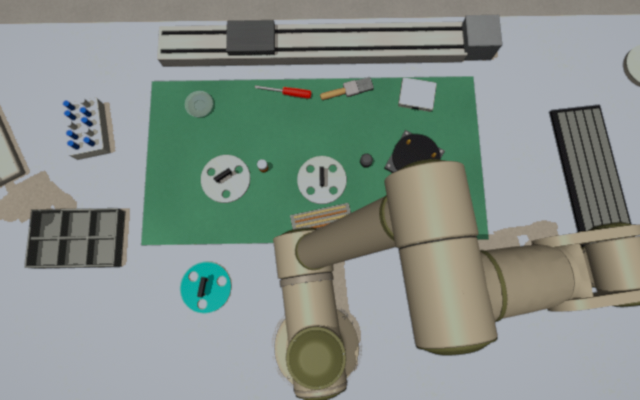

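View pics/a_wrist.png

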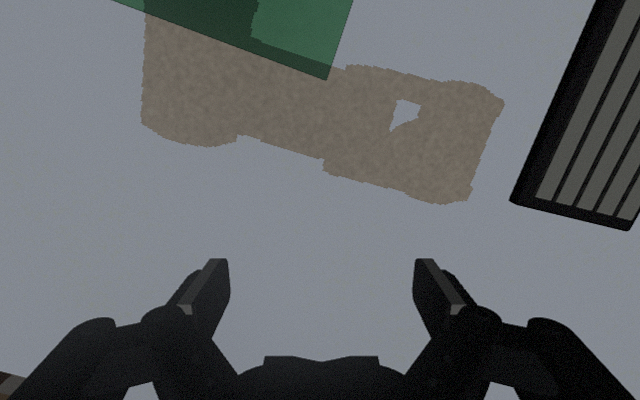

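The top view shows candidate plates at (225,178) and (322,179), the stage at (416,150) partly hidden by the arm, and the turquoise plate at (206,287). I'll zoom in to count the holes.

```bash
python3 - <<'E'
import cv2,pickle,numpy as np
d=pickle.load(open("a.pkl","rb"))
t=d["top"]["color"];s=d["scene"]["color"]
def c(i,u,v,w=40):return cv2.resize(i[v-w:v+w,u-w:u+w],(390,290*390//390),interpolation=cv2.INTER_CUBIC) if 0 else cv2.resize(i[v-w:v+w,u-w:u+w],(290,290),interpolation=cv2.INTER_CUBIC)
cv2.imwrite("pics/b.png",np.vstack([np.hstack([c(t,225,178),c(t,322,179)]),np.hstack([c(s,436,224),c(s,197,297,50)])]))
E
```

```text
(no output)
```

View pics/b.png

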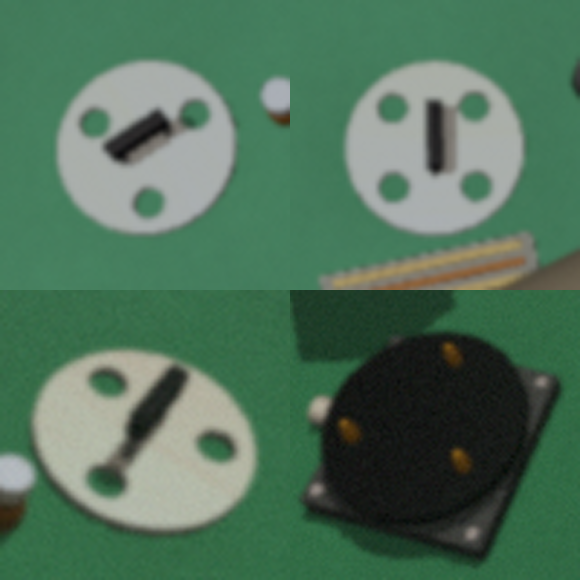

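The three-hole plate is at top (225,178) and scene (436,224); the neighbour at (322,179) has four holes. Next I measure the disc, holes, stage top and studs.

```bash
cat > h.py <<'E'
import cv2,numpy as np
def ray(s,u,v):
    if "R" in s: R,t=np.array(s["R"]),np.array(s["t"])
    C=-R.T@t; d=R.T@np.linalg.inv(s["mtx"])@np.array([u,v,1.]); return C,d
def plane(s,u,v,z):
    C,d=ray(s,u,v); return C+d*(z-C[2])/d[2]
def proj(s,X):
    p=np.array(s["mtx"])@(np.array(s["R"])@np.array(X)+s["t"]); return p[:2]/p[2]
def tri(a,b):
    A=np.zeros((3,3));y=np.zeros(3)
    for C,d in(a,b):
        d=d/np.linalg.norm(d);P=np.eye(3)-np.outer(d,d);A+=P;y+=P@C
    return np.linalg.solve(A,y)
def wristcam(s,tcp,q):
    from scipy.spatial.transform import Rotation as Ro
    T=np.eye(4);T[:3,:3]=Ro.from_quat(q).as_matrix();T[:3,3]=tcp
    M=np.linalg.inv(T@np.array(s["mount"])); return dict(color=s["color"],mtx=s["mtx"],R=M[:3,:3],t=M[:3,3])
def circ(P):
    x,y=P[:,0],P[:,1];A=np.c_[2*x,2*y,np.ones(len(x))];a=np.linalg.lstsq(A,x*x+y*y,rcond=None)[0]
    return a[0],a[1],np.sqrt(a[2]+a[0]**2+a[1]**2)
def ontoz(s,cnt,z): return np.array([plane(s,u,v,z) for u,v in cnt.reshape(-1,2)])
def plates(s,z,minA=300,verbose=True):
    """pale discs on green: list of dict(centre,radius,holes)"""
    hsv=cv2.cvtColor(s["color"],cv2.COLOR_BGR2HSV)
    m=((hsv[...,1]<70)&(hsv[...,2]>90)).astype(np.uint8)*255
    cs,hi=cv2.findContours(m,cv2.RETR_CCOMP,cv2.CHAIN_APPROX_NONE); out=[]
    for i,c in enumerate(cs):
        if hi[0][i][3]>=0 or cv2.contourArea(c)<minA: continue
        P=ontoz(s,c,z); cx,cy,rad=circ(P[:,:2])
        if abs(rad-.07)>.008: continue
        hs=[];j=hi[0][i][2]
        while j>=0:
            if cv2.contourArea(cs[j])>20:
                H=ontoz(s,cs[j],z);h=circ(H[:,:2]); hs.append(h+(np.hypot(h[0]-cx,h[1]-cy),np.degrees(np.arctan2(h[1]-cy,h[0]-cx))))
            j=hi[0][j][0]
        out.append((cx,cy,rad,hs,cv2.boundingRect(c)))
    return out
E
python3 - <<'E'
import pickle;from h import *
np.set_printoptions(precision=4,suppress=True)
d=pickle.load(open("a.pkl","rb"))
for n in("top","scene"):
    for p in plates(d[n],.010):
        print(n,np.round(p[:3],4),p[4]);print(np.round(p[3],4))
s=d["scene"];hsv=cv2.cvtColor(s["color"],cv2.COLOR_BGR2HSV)
roi=np.zeros(hsv.shape[:2],bool);roi[255:345,145:245]=1
m=((hsv[...,0]<22)&(hsv[...,1]>120)&(hsv[...,2]>60)&roi).astype(np.uint8)
n,l,st,ce=cv2.connectedComponentsWithStats(m)
print(st[1:].tolist())
for i in range(1,n):
    if st[i][4]>8:print(ce[i],plane(s,*ce[i],.059))
E
```

```text
top [ 0.4605 -0.0216  0.071 ] (297, 155, 50, 49)
[[   0.428    -0.0545    0.0115    0.0463 -134.6998]
 [   0.4283    0.0112    0.0115    0.0459  134.559 ]
 [   0.4691   -0.021     0.0207    0.0086    3.6868]
 [   0.493     0.0109    0.0116    0.0459   45.0015]
 [   0.493    -0.0537    0.0116    0.0456  -44.7092]]
top [0.4686 0.2561 0.0712] (200, 154, 51, 49)
[[   0.4222    0.2523    0.0117    0.0466 -175.3238]
 [   0.4763    0.2619    0.0217    0.0096   36.6307]
 [   0.4887    0.2971    0.0115    0.0457   63.8548]
 [   0.4942    0.2185    0.0118    0.0455  -55.77  ]]
scene [ 0.4608 -0.0206  0.0711] (287, 222, 65, 55)
[[   0.4935   -0.053     0.0116    0.0461  -44.7551]
 [   0.4933    0.0119    0.0118    0.0459   44.9649]
 [   0.4287   -0.0531    0.0115    0.0458 -134.6431]
 [   0.4281    0.0116    0.0116    0.0459  135.5064]
 [   0.4439   -0.0191    0.0269    0.017   175.0368]]
scene [0.4687 0.2574 0.0713] (404, 200, 63, 51)
[[   0.4942    0.2204    0.0122    0.0449  -55.414 ]
 [   0.4888    0.2988    0.0116    0.046    64.1001]
 [   0.4229    0.2546    0.0116    0.0459 -176.5091]
 [   0.4543    0.2727    0.0308    0.021   133.153 ]]
[[200, 265, 6, 7, 28], [164, 291, 6, 8, 30], [203, 302, 6, 7, 29]]
[202.1071 268.0714] [ 0.4754 -0.266   0.059 ]
[166.6    294.4333] [ 0.515 -0.335  0.059]
[205.2414 304.8621] [ 0.5554 -0.2663  0.059 ]
```

Both views agree. The plate is at (0.4687, 0.2567) with holes at 64/184/304°, so the bar is near -56°. The stage is at (0.515, -0.289) with studs at 30/150/-90°. Radii come out at 46 mm as given. I'll move above the plate and check with the wrist camera, and with the top camera for the stage.

```bash
python3 - <<'E'
from workcell import r
from h import *
import pickle
Q=lambda deg:[np.cos(np.radians(deg)/2),np.sin(np.radians(deg)/2),0,0]
for off in(0,180):
  for p,y in(((.4687,.2567,.25),-55.8),((.5153,-.2891,.25),-90.2),((.5153,-.2891,.25),29.8)):
    j=r.solve_ik(p,Q(y+off)); print(y+off,None if j is None else np.round(j,2))
r.goto((.4687,.2567,.25),Q(-55.8))
p,q=r.read_tcp_pos(),r.read_orientation()
d={"tcp":p,"q":q}
w=r.snapshot("wrist");t=r.snapshot("top");d["wrist"]=w;d["top"]=t;pickle.dump(d,open("b.pkl","wb"))
cv2.imwrite("pics/c_w.png",w["color"]);cv2.imwrite("pics/c_t.png",t["color"])
print(p,q,r.read_t())
E
```

```text
-55.8 [ 0.28  0.4   1.43 -0.    1.31  2.82]
-90.2 [-0.71  0.49  1.27 -0.    1.38  2.43]
29.8 [-0.71  0.49  1.27 -0.    1.38  0.34]
124.2 [ 0.28  0.4   1.43 -0.    1.31 -0.32]
89.8 [-0.71  0.49  1.27 -0.    1.38 -0.71]
209.8 [-0.71  0.49  1.27 -0.    1.38 -2.8 ]
[0.46899003 0.25630566 0.25001579] [ 8.83637775e-01 -4.68171205e-01  7.91688108e-05 -1.82601718e-05] 3.1583
```

View pics/c_w.png

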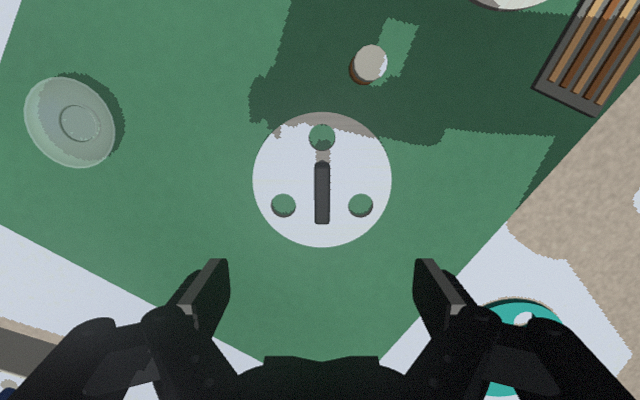

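View pics/c_t.png

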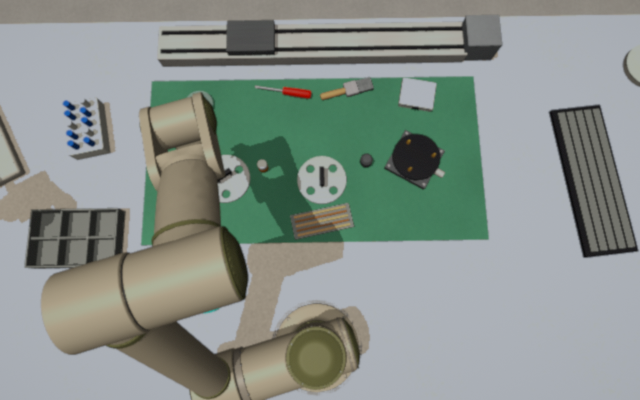

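```bash
python3 - <<'E'
import pickle;from h import *
np.set_printoptions(precision=4,suppress=True)
d=pickle.load(open("b.pkl","rb"));a=pickle.load(open("a.pkl","rb"))
w=wristcam(d["wrist"],d["tcp"],d["q"])
for z in(.008,.012):
  for p in plates(w,z):
    print("wrist",z,np.round(p[:3],4),p[4]);print(np.round(p[3],4))
s=d["top"];hsv=cv2.cvtColor(s["color"],cv2.COLOR_BGR2HSV)
roi=np.zeros(hsv.shape[:2],bool);roi[120:190,380:450]=1
m=((hsv[...,0]<25)&(hsv[...,1]>100)&(hsv[...,2]>50)&roi).astype(np.uint8)
n,l,st,ce=cv2.connectedComponentsWithStats(m)
sc=a["scene"];B=[(202.1,268.07),(166.6,294.43),(205.24,304.86)]
for i in range(1,n):
    if st[i][4]>4:
        X=plane(s,*ce[i],.059)[:2];print(st[i],ce[i],X)
        b=min(B,key=lambda b:np.hypot(*(plane(sc,*b,.059)[:2]-X)));print("  tri",tri(ray(s,*ce[i]),ray(sc,*b)))
for s_,nm,(x0,y0,x1,y1) in((s,"top",(375,115,460,195)),(sc,"scene",(150,250,245,345))):
    g=cv2.cvtColor(s_["color"],cv2.COLOR_BGR2GRAY);m=np.zeros_like(g);m[y0:y1,x0:x1]=(g[y0:y1,x0:x1]<45)*255
    c=max(cv2.findContours(m,cv2.RETR_EXTERNAL,cv2.CHAIN_APPROX_NONE)[0],key=cv2.contourArea)
    e=cv2.fitEllipse(c);print(nm,e,cv2.contourArea(c))
    print(circ(ontoz(s_,c,.048)[:,:2]))
E
```

```text
wrist 0.008 [0.6404 0.5317 0.0732] (0, 224, 158, 125)
[]
wrist 0.008 [0.4686 0.2566 0.0705] (252, 111, 140, 137)
[[   0.4224    0.2531    0.0128    0.0464 -175.7062]
 [   0.4887    0.2982    0.0128    0.0462   64.2058]
 [   0.4627    0.2651    0.0233    0.0104  124.9468]
 [   0.4945    0.2183    0.0129    0.0463  -55.9311]]
wrist 0.012 [0.6387 0.5274 0.0722] (0, 224, 158, 125)
[]
wrist 0.012 [0.4692 0.2558 0.0696] (252, 111, 140, 137)
[[   0.4235    0.2524    0.0127    0.0458 -175.7062]
 [   0.489     0.2968    0.0126    0.0456   64.2058]
 [   0.4633    0.2642    0.023     0.0102  124.9468]
 [   0.4948    0.2179    0.0127    0.0457  -55.9311]]
[406 139   5   6  23] [408.087  141.3913] [ 0.5538 -0.2669]
  tri [ 0.5544 -0.267   0.0572]
[431 152   6   6  26] [433.4231 154.5769] [ 0.514  -0.3356]
  tri [ 0.5143 -0.3356  0.0578]
[407 166   6   6  24] [409.4583 168.7083] [ 0.4741 -0.2662]
  tri [ 0.4745 -0.2664  0.0576]
top ((415.74249267578125, 157.09156799316406), (45.3821907043457, 45.81972122192383), 74.48651123046875) 1625.0
(np.float64(0.5114050702838047), np.float64(-0.2882374745203984), np.float64(0.0656205184590866))
scene ((194.9822998046875, 299.630126953125), (73.15826416015625, 81.91112518310547), 49.73585891723633) 4384.5
(np.float64(0.5285947149090434), np.float64(-0.2854160263544968), np.float64(0.07519713639385456))
```

The wrist camera agrees: plate at (0.4687, 0.2565), bar hole at -55.9°. The triangulated studs are at z≈0.0575, with centre (0.5144, -0.2897) and yaw 29.7°. I'll grasp with the tool flipped by 180°, so joint 6 stays mid-range, then lift.

```bash
python3 - <<'E'
from workcell import r
from h import *
import pickle
Q=lambda deg:[np.cos(np.radians(deg)/2),np.sin(np.radians(deg)/2),0,0]
X,Y=.4687,.2565
r.goto((X,Y,.2),Q(124.15))
print(r.read_t(),r.read_tcp_pos())
st=r.line_to((X,Y,.0445+r.grip_depth),feed=.1,f_stop=12)
print("stop",st,r.read_tcp_pos(),r.read_wrist_force())
if not st:
    r.command_gripper(0.0,60); print("open",r.read_opening(),r.read_wrist_force())
    r.line_to((X,Y,.26),feed=.12)
    print(r.read_opening(),r.read_wrist_force(),r.read_ft_torque())
d={"tcp":r.read_tcp_pos(),"q":r.read_orientation()};d["wrist"]=r.snapshot("wrist");pickle.dump(d,open("c.pkl","wb"))
cv2.imwrite("pics/d_w.png",d["wrist"]["color"]);print(d["tcp"],r.read_t())
E
```

```text
5.8083 [0.46871767 0.25650954 0.20001712]
stop False [0.46894702 0.25659724 0.09892011] [-0.56183086  0.71086761 -0.04795491]
open 0.15160417926822034 [ 0.47096643 -0.05828286  3.30574068]
0.1510285137398765 [ 0.56510667  0.3573989  -2.98825017] [ 0.03833569  0.01426143 -0.0355291 ]
[0.46851511 0.256442   0.25931519] 9.175
```

View pics/d_w.png

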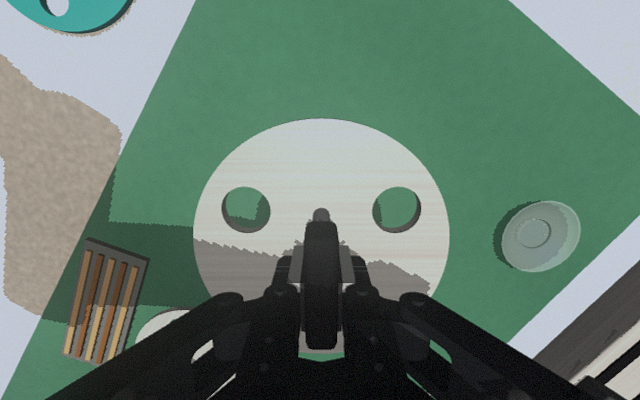

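The plate hangs level. The force change of about 3 N matches 0.3 kg, and two holes show at (246,210) and (397,209). Now I'll measure where it sits in the hand, move above the stage and look again.

```bash
cat >> h.py <<'E'
def inhand(d,zoff=-.0539-.035):
    """visible two holes -> plate centre (world) and tool-yaw error"""
    w=wristcam(d["wrist"],d["tcp"],d["q"]);z=d["tcp"][2]+zoff
    hsv=cv2.cvtColor(w["color"],cv2.COLOR_BGR2HSV);out=[]
    from scipy.spatial.transform import Rotation as Ro
    R=Ro.from_quat(d["q"]).as_matrix();psi=np.degrees(np.arctan2(R[1,0],R[0,0]))
    for u0,u1 in((205,285),(355,440)):
        m=((hsv[...,1]>70)|(hsv[...,2]<70)).astype(np.uint8);k=np.zeros_like(m);k[165:245,u0:u1]=m[165:245,u0:u1]
        c=max(cv2.findContours(k,cv2.RETR_EXTERNAL,cv2.CHAIN_APPROX_NONE)[0],key=cv2.contourArea)
        out.append(circ(ontoz(w,c,z)[:,:2])+cv2.boundingRect(c))
    return psi,out
E
python3 - <<'E'
from workcell import r
from h import *
import pickle
np.set_printoptions(precision=4,suppress=True)
d=pickle.load(open("c.pkl","rb"))
psi,o=inhand(d);P=np.array([x[:3] for x in o]);print(psi,o)
a,b=P[0,:2],P[1,:2];mid=(a+b)/2;print("sep",np.linalg.norm(a-b))
e=(b-a);bar=np.degrees(np.arctan2(e[1],e[0]));print("hole line dir",bar,"-> expect psi±90",psi)
u=np.array([np.cos(np.radians(psi)),np.sin(np.radians(psi))])
print("centre",mid-.023*u,"tcp",d["tcp"])
Q=lambda deg:[np.cos(np.radians(deg)/2),np.sin(np.radians(deg)/2),0,0]
r.goto((.5144,-.2897,.27),Q(89.7))
d={"tcp":r.read_tcp_pos(),"q":r.read_orientation()};d["wrist"]=r.snapshot("wrist");d["scene"]=r.snapshot("scene");pickle.dump(d,open("d.pkl","wb"))
cv2.imwrite("pics/e_w.png",d["wrist"]["color"]);cv2.imwrite("pics/e_s.png",d["scene"]["color"]);print(d["tcp"],d["q"],r.read_t(),r.read_wrist_force())
E
```

```text
124.14755334638936 [(np.float64(0.4203561407764794), np.float64(0.25493846412093935), np.float64(0.009374923516656433), 223, 187, 40, 39), (np.float64(0.48868344299935507), np.float64(0.29882344775016223), np.float64(0.01150672379216664), 373, 187, 48, 41)]
sep 0.08120660082279856
hole line dir 32.71165806558066 -> expect psi±90 124.14755334638936
centre [0.4674 0.2578] tcp [0.4685 0.2564 0.2593]
[ 0.5148 -0.2887  0.27  ] [ 0.7084  0.7058  0.0001 -0.0001] 11.25 [-0.0192  0.3554 -3.7516]
```

View pics/e_w.png

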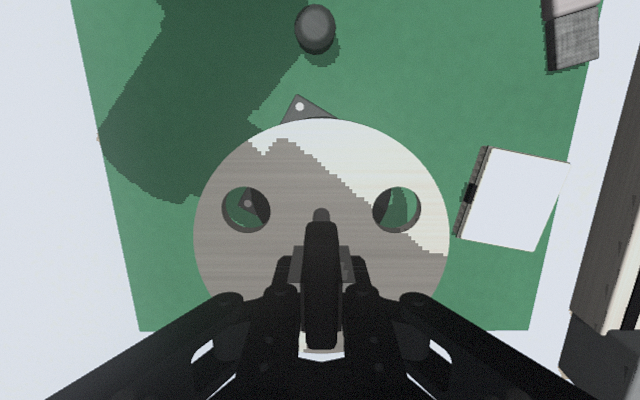

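View pics/e_s.png

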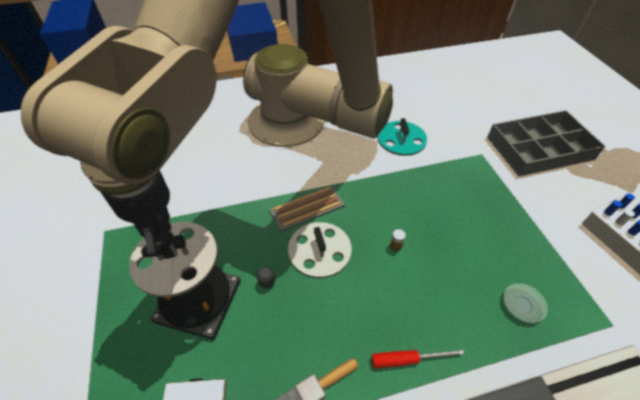

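The plate is over the stage, with both visible holes roughly symmetric about column 321. I'll lower it to about 2 cm above the stud tips and check the studs through the holes.

```bash
python3 - <<'E'
from workcell import r
from h import *
import pickle
np.set_printoptions(precision=4,suppress=True)
r.line_to((.5144,-.2897,.185),feed=.12);r.hold(.2)
d={"tcp":r.read_tcp_pos(),"q":r.read_orientation()};d["wrist"]=r.snapshot("wrist");pickle.dump(d,open("e.pkl","wb"))
print(d["tcp"],r.read_t(),r.read_wrist_force())
w=wristcam(d["wrist"],d["tcp"],d["q"])
i=w["color"].copy()
# predicted: studs tips (red) at z=.068, holes at disc top (blue) for ideal grasp
for a in(29.7,149.7):
    c,s=np.cos(np.radians(a)),np.sin(np.radians(a))
    print(a,"stud",proj(w,[.5144+.046*c,-.2897+.046*s,.068]),"hole",proj(w,[d["tcp"][0]+.046*c,d["tcp"][1]+.046*s,d["tcp"][2]-.0539-.035]))
cv2.imwrite("pics/f_w.png",cv2.resize(i[140:280,180:460],None,fx=2.8,fy=2.8,interpolation=cv2.INTER_CUBIC))
E
```

```text
[ 0.5146 -0.2898  0.1857] 12.3583 [ 0.2794 -0.0133 -3.3924]
29.7 stud [384.3134 194.6406] hole [395.1531 209.6391]
149.7 stud [255.0079 194.6729] hole [244.473  209.6853]
```

View pics/f_w.png

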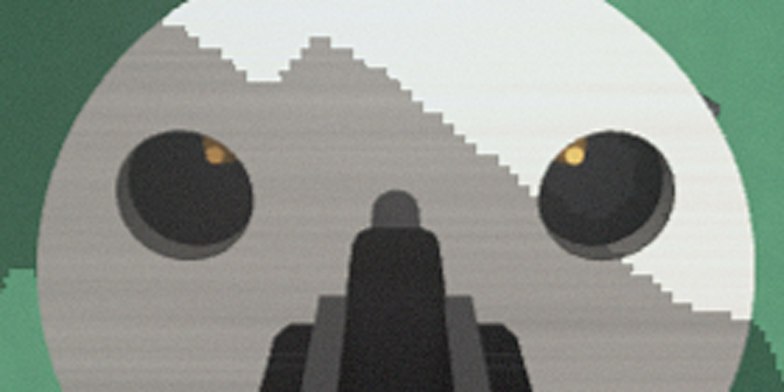

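Through the holes the stud tips show at (256.8,195.4) and (385,195.4), against predictions of (255,194.7) and (384.3,194.7). The holes are at (246,209.5) and (396.8,209.5), shifted by the same 1.5 px, so the alignment error is under 1 mm. I'll lower it with a force stop.

```bash
python3 - <<'E'
from workcell import r
from h import *
import pickle
np.set_printoptions(precision=4,suppress=True)
s=r.line_to((.5144,-.2897,.152),feed=.05,f_stop=8);print(s,r.read_tcp_pos(),r.read_wrist_force())
if not s:
    s=r.line_to((.5144,-.2897,.138),feed=.02,f_stop=8);print(s,r.read_tcp_pos(),r.read_wrist_force(),r.read_ft_torque())
r.hold(.2)
d={"tcp":r.read_tcp_pos(),"q":r.read_orientation()};d["wrist"]=r.snapshot("wrist");d["scene"]=r.snapshot("scene")
print(d["tcp"],r.read_wrist_force(),r.read_t());pickle.dump(d,open("f.pkl","wb"))
cv2.imwrite("pics/g.png",np.vstack([cv2.resize(d["wrist"]["color"][140:280,180:460],(560,280)),cv2.resize(d["scene"]["color"][220:350,110:370],(560,280))]))
E
```

```text
False [ 0.5145 -0.2898  0.1522] [-0.3002  0.2546 -2.9362]
True [ 0.5144 -0.2897  0.1436] [-0.384   0.0018  4.9112] [ 0.0697  0.1914 -0.0296]
[ 0.5144 -0.2897  0.1436] [-1.509   0.4787  5.1437] 13.9583
```

View pics/g.png

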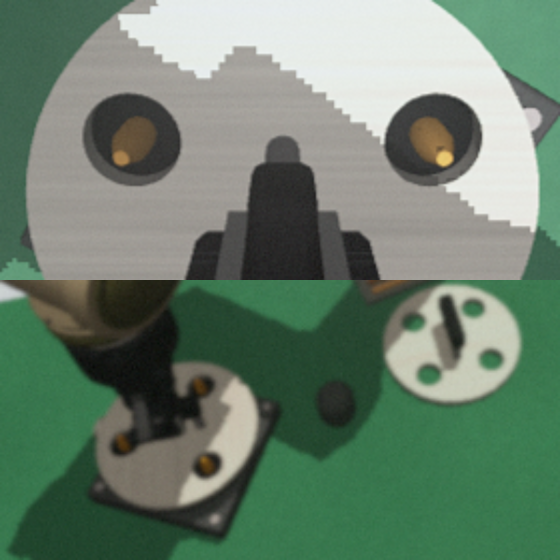

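The plate stopped at TCP z = 0.1436 with 8 N of contact, and brass studs stand up through all three holes. I'll release with a partial opening, which stays clear of the studs, then retreat straight up and check.

```bash
python3 - <<'E'
from workcell import r
from h import *
import pickle
np.set_printoptions(precision=4,suppress=True)
r.command_gripper(0.5,20);print(r.read_opening(),r.read_wrist_force())
r.line_to((.5144,-.2897,.27),feed=.12);print(r.read_wrist_force())
d={"tcp":r.read_tcp_pos(),"q":r.read_orientation()};d["wrist"]=r.snapshot("wrist")
r.goto((.42,.1,.32),r.read_orientation())
d["scene"]=r.snapshot("scene");d["top"]=r.snapshot("top");print(r.read_t());pickle.dump(d,open("g.pkl","wb"))
cv2.imwrite("pics/h_w.png",d["wrist"]["color"])
cv2.imwrite("pics/h_s.png",np.hstack([cv2.resize(d["scene"]["color"][240:350,140:250],(396,396),interpolation=cv2.INTER_CUBIC),cv2.resize(d["top"]["color"][110:210,365:465],(396,396),interpolation=cv2.INTER_CUBIC)]))
for n in("scene","top"):
    s=d[n]
    for z in (.010,.056,.058):
        for p in plates(s,z): print(n,z,np.round(p[:3],4),p[4]);print(np.round(p[3],4))
    hsv=cv2.cvtColor(s["color"],cv2.COLOR_BGR2HSV);m=((hsv[...,1]<70)&(hsv[...,2]>90)).astype(np.uint8)
E
```

```text
0.49810661066987716 [-0.2781 -0.3005 -0.2207]
[ 0.6854  1.1951 -0.552 ]
17.2083
scene 0.01 [ 0.489  -0.2989  0.0756] (153, 257, 78, 69)
[[   0.5323   -0.2741    0.0132    0.0499   29.7858]
 [   0.4896   -0.3465    0.0136    0.0476  -89.2192]
 [   0.4628   -0.2997    0.0305    0.0262 -178.1723]]
scene 0.01 [ 0.4607 -0.0195  0.0681] (289, 223, 63, 53)
[[   0.4932   -0.0525    0.0152    0.0464  -45.4519]
 [   0.4932    0.0122    0.0152    0.0454   44.2767]
 [   0.4265   -0.0539    0.0134    0.0485 -134.7194]
 [   0.4279    0.0128    0.0147    0.046   135.44  ]
 [   0.4427   -0.0173    0.0292    0.0181  173.1118]]
scene 0.056 [ 0.5151 -0.2889  0.0708] (153, 257, 78, 69)
[[   0.5556   -0.2657    0.0124    0.0467   29.7858]
 [   0.5157   -0.3334    0.0128    0.0446  -89.2192]
 [   0.4905   -0.2896    0.0286    0.0246 -178.1723]]
scene 0.056 [ 0.4885 -0.0272  0.0637] (289, 223, 63, 53)
[[   0.519    -0.0581    0.0143    0.0434  -45.4519]
 [   0.519     0.0025    0.0142    0.0425   44.2767]
 [   0.4566   -0.0595    0.0125    0.0455 -134.7194]
 [   0.4579    0.003     0.0138    0.0431  135.44
[... 1458 characters left out ...]
0.2919  0.0733] (389, 130, 56, 51)
[[  0.4744  -0.2664   0.012    0.0461 146.4087]
 [  0.5149  -0.306    0.0281   0.0143 -81.5407]
 [  0.5542  -0.2661   0.012    0.0488  31.9363]]
top 0.058 [ 0.4487 -0.0211  0.0676] (297, 155, 50, 49)
[[   0.4172   -0.0531    0.0111    0.0449 -134.6588]
 [   0.4178    0.0106    0.0119    0.0442  134.2808]
 [   0.4581   -0.0213    0.0209    0.0094   -0.8146]
 [   0.4804    0.0106    0.012     0.0448   45.018 ]
 [   0.4806   -0.0526    0.0123    0.0448  -44.6579]]
top 0.058 [ 0.5122 -0.2914  0.0732] (389, 130, 56, 51)
[[  0.4739  -0.2659   0.012    0.046  146.4087]
 [  0.5143  -0.3055   0.028    0.0143 -81.5407]
 [  0.5535  -0.2656   0.0119   0.0487  31.9363]]
```

View pics/h_w.png

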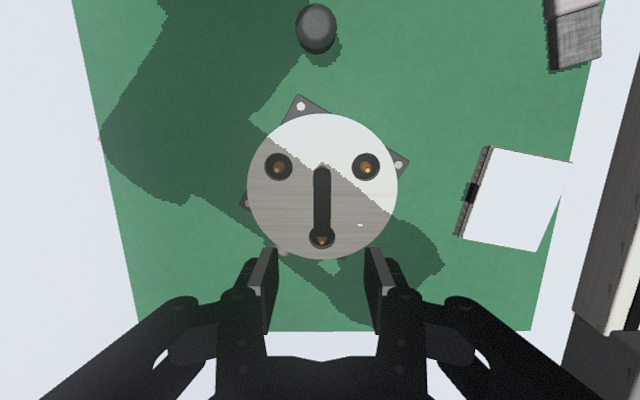

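View pics/h_s.png

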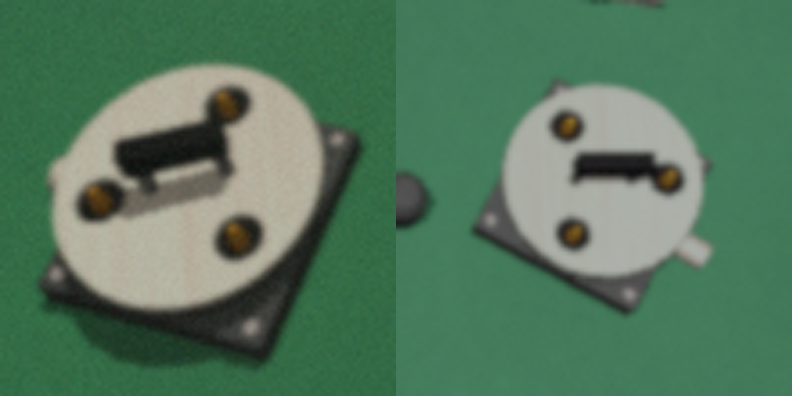

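All three studs show through the holes, central, in every view. The two-view ray heights put the disc's top face at about 0.055 m, i.e. fully down, and the spare plate hasn't moved. Handing in.

```bash
python3 - <<'E'
from workcell import r
from h import *
import pickle
d=pickle.load(open("g.pkl","rb"))
def hole(n,i,ang):
    s=d[n];p=[p for p in plates(s,.056) if p[1]<-.2][0]
    h=min(p[3],key=lambda h:abs(h[4]-ang));return ray(s,*proj(s,[h[0],h[1],.056]))
print(tri(hole("scene",0,30),hole("top",0,30)))
print(r.read_wrist_force(),r.read_t());r.job_done()
E
```

```text
[ 0.55474996 -0.26617537  0.05438288]
[-0.24878813 -0.29111093  0.50829442] 17.2083
the job is handed in; nothing more can be done
```

The three-hole plate is on the rotary stage with all three holes over the studs. I lowered it until it touched down (force stop at 8 N), let go and backed off. The job was handed in at 17.2 s of the 35 s limit.

**Last checks:**
- **Fit:** the wrist, scene and top views all show a stud through each of the three holes.
- **Height:** one hole on the disc's top face came out at z = 0.054 m from two views, against 0.056 m if the plate is fully down on the 48 mm top. That is within the 2 mm calibration, and a plate caught on the stud tips would sit about 20 mm higher. I measured only this one hole, so flatness rests on that and on the pictures.
- **Spare plate:** it is within about 1 mm of where it started. The turquoise plate was not touched.
- **Robot:** it stands clear with almost no force on the wrist.

**Checks that disagreed:**
- My measurement of the plate in the gripper was off by about 2 mm because a shadow spoiled one hole's outline. I used the view of the studs through the holes instead.
- The final disc outlines took in other pale parts: the top view read a radius of 73 mm instead of 70. I did not rely on those centres.

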